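# Put the rabbit's grooming kit back in its shadow tray

### The arm

A 6-joint arm with a two-finger parallel gripper is mounted at the origin on the work surface. World frame = base frame: x ahead of the robot, y to its left, z up, the work surface at z = 0. Lengths are in m, angles in rad, forces in N, time in s.
With the tool pointing down it reaches from about 0.3 to 0.85 m from the base axis. Payload 5.4 kg.
Tool frame: the origin (TCP) lies between the finger pads, 19 mm behind the fingertips; this is the grasp point; z points along the fingers, y is the line along which they close (so a half turn about z gives the same grasp; the last joint's range is limited). The gripper opens to 85 mm and grips with 20 to 120 N. Pads are 22 mm wide; open, the fingers measure 114 mm over their backs; the gripper's body (76 mm by 85 mm) begins 54 mm behind the grasp point. The pads swing forward as they close: fully open they stand 13 mm farther back than shut.
Start: joints at [-1.543, 0.158, 1.597, -0, 1.386, -0.21], TCP at [0.135, -0.559, 0.25] pointing down, gripper open.
Joint ranges: [-2.91, 2.91], [-0.94, 2.29], [0.18, 2.7], [-1.29, 4.43], [0.17, 2.64], [-3, 3]. Speed limits (rad/s): [2.57, 2.57, 3.14, 3.14, 3.14, 3.14].

### API

Orientations are given as [roll, pitch, yaw] about the fixed x, y, z axes, in that order (R = Rz(yaw) Ry(pitch) Rx(roll)).
In Python, from rig import ctrl, grab_frame, get_calibration gives the robot as it stands (ctrl), with the cameras as plain functions.
- The arm moves only by the shell command python3 drive.py 'ROWS' [FORCE]. ROWS is a JSON list of rows, 1 to 10 of them, each of 7 numbers: the finger opening in m, then dx, dy, dz in m, then a rotation vector rx, ry, rz in rad; each row is the pose to reach, as a shift and turn from the pose commanded when the command began, along the tool's axes at that moment; what a row does not reach only later rows make up. A row lasts 1/12 s, in which the tool goes at most 0.0417 m and 0.125 rad, less where a joint would pass 70% of its speed; a pose out of reach is approached as far as the arm can. The fingers move at their own pace and stop on an object; FORCE is the grip in N (left out, the last holds). Time passes only in rows, so rows that do not move let the fingers close. It prints the time, the measured TCP pose, the force, the opening and the grip force at its end.
- ctrl.sense(): the state, without advancing time (a new reading comes with each control period).
- grab_frame(name): name is "side" or "top" or "wrist"; returns the picture (480x640x3 uint8, red, green, blue); there is no depth.
- get_calibration(name): a dict with "intrinsics" (3x3 intrinsics, pixels), "pose" (4x4, takes a point from camera to world coordinates); the wrist camera has in their place "hand_eye" (4x4, takes a point from camera to tool coordinates, whose origin is the TCP and whose axes are the flange's). Camera axes: x right, y up, looking along -z (the intrinsics and any distortion apply to the point x, -y, -z); pixel columns grow to the right and rows downward; lengths in m; the calibration is good to about 2 mm. A picture is of the moment at which its call begins: read the wrist's pose just before it. get_calibration takes no time and is no camera call.
- ctrl.job_done(): hands the job in; it is judged then, once.
The state is a dict: "time": time; "q": joint angles; "qd": joint speeds; "tau": joint torques, N m; "ee_pos": TCP position; "orientation": TCP orientation; "wrist_force": force on the tool from outside, world axes, zero at the start; "torque": the same for the moment, N m; "finger_gap": finger opening in m; "finger_force": force on a finger pad.
Only numpy, scipy, OpenCV 4.12 (cv2) and the standard library are available. Lean on these libraries where they do the work, as an engineer would, in place of code of your own. Each camera call takes 0.05 s, during which the arm holds its last target. There are 200 camera calls.

### The job

Gather the three blue-handled grooming tools - rake, brush and comb - into the shadow tray, each lying flat and fully down in the cut-out of its own shape, head at the head end. Leave the red-handled litter rake and scrubbing brush where they lie, and do not disturb the bowl or the treat tub.

Things in the scene. Friction and masses are not known exactly. Their poses are not given: they have to be found in the camera images.
- groom_rake: Blue-handled grooming rake, loose, tines up. Handle 20 mm wide and tall, x = -70 to +30 mm. Origin on the underside at the grip (balance point; |x| < 28 is bare handle); x to the head, z up; lies flat on the table. Bright steel T head 60 mm wide (y), x = +54 to +76 mm; tine tips 24 mm above the underside. 60 to 130 g.
- groom_brush: Small blue plastic grooming brush, loose, white bristles up. Handle 20 mm wide and tall, x = -70 to +30 mm. Origin on the underside at the grip (balance point; |x| < 28 is bare handle); x to the head, z up; lies flat on the table. Head 54 mm wide (y), x = +32 to +82 mm; bristle tips 24 mm above the underside. 45 to 100 g.
- groom_comb: Blue-handled steel grooming comb, loose. Handle 20 mm wide and tall, x = -70 to +30 mm. Origin on the underside at the grip (balance point; |x| < 28 is bare handle); x to the head, z up; lies flat on the table. Flat steel comb 8 mm thick, x = +30 to +82 mm: spine at y = -10 to +2, teeth towards +y, out to y = +30 mm. 55 to 115 g.
- rake_pocket: T-shaped cut-out (head slot 76 mm wide, 38 mm long), in a black foam insert 182 x 86 x 17 mm, one of 3 in a fixed low tray (rim 22 mm tall). Yellow floor at z = 5 mm, 12 mm walls, 8 mm play; open grey finger gap 52 mm long across the grip. Origin on its underside, 4 mm over the table; x to the head end, z up. Home: tool origin at x -55, y 0, z 5 mm here, x axes alike.
- brush_pocket: Paddle-shaped cut-out (symmetrical head recess 70 mm wide, 66 long), in a black foam insert 182 x 86 x 17 mm, one of 3 in a fixed low tray (rim 22 mm tall). Yellow floor at z = 5 mm, 12 mm walls, 8 mm play; open grey finger gap 52 mm long across the grip. Origin on its underside, 4 mm over the table; x to the head end, z up. Home: tool origin at x -55, y 0, z 5 mm here, x axes alike.
- comb_pocket: Lopsided cut-out (head recess from y = -18 to +38, 66 mm long), in a black foam insert 182 x 86 x 17 mm, one of 3 in a fixed low tray (rim 22 mm tall). Yellow floor at z = 5 mm, 12 mm walls, 8 mm play; open grey finger gap 52 mm long across the grip. Origin on its underside, 4 mm over the table; x to the head end, z up. Home: tool origin at x -55, y 0, z 5 mm here, x axes alike.
- litter_rake: Look-alike, to be left alone: red-handled litter rake with a dark steel T head; same shape, size and origin as the grooming rake. Loose on the table.
- scrub_brush: Look-alike, to be left alone: red scrubbing brush with black bristles; same shape, size and origin as the grooming brush. Loose on the table.
- bowl: Bystander: blue glazed ceramic bowl, 110 mm across, 45 mm tall, loose on the far part of the table; origin under its centre.
- treat_tub: Bystander: white treat tub with a green twist top, 86 mm across, 81 mm tall, loose on the far part of the table; origin under its centre.

How it is judged:
By the outcome, as a careful person would: the job done as asked, in the order asked, and still so for the second after the job is handed in, with the robot touching nothing.
It also fails if it takes over 96 s, if anything falls off the work surface, if the arm or the gripper's body presses on something with over 40 N, if the wrist force passes 120 N, or if a joint passes its speed limit or range.

## Working session

There is one attempt and no reset: what is moved stays moved. The work goes in short steps, Python scripts to look and compute and a shell command to move; the robot and the scene stay as the last step left them, time stands still between calls to the robot, and variables do not carry over. Pictures are saved under pics/ and viewed, at most 16 in all, crops included, and the job is handed in when it is done.

```bash
ls; mkdir -p pics; python3 - <<'E'
from rig import ctrl, grab_frame, get_calibration
import cv2
for n in("top","side"):
    cv2.imwrite(f"pics/{n}0.png",grab_frame(n)[:,:,::-1])
    c=get_calibration(n);print(n,c)
print(get_calibration("wrist"));print(ctrl.sense())
E
```

```text
drive.py
pics
rig.py
top {'intrinsics': array([[586.08687217,   0.        , 302.24139997],
       [  0.        , 586.08687217, 240.58184123],
       [  0.        ,   0.        ,   1.        ]]), 'pose': array([[ 0.10506455,  0.97232409, -0.2086799 ,  0.333588  ],
       [-0.99446098,  0.10335084, -0.01913019,  0.03763354],
       [ 0.0029665 ,  0.20953392,  0.97779688,  1.35289431],
       [ 0.        ,  0.        ,  0.        ,  1.        ]])}
side {'intrinsics': array([[493.36829521,   0.        , 317.84832289],
       [  0.        , 493.36829521, 234.0790163 ],
       [  0.        ,   0.        ,   1.        ]]), 'pose': array([[-0.81298255,  0.31454755, -0.4900196 ,  0.10314856],
       [-0.5820165 , -0.46465996,  0.66734393,  0.72655132],
       [-0.01778109,  0.82773846,  0.5608323 ,  0.59985897],
       [ 0.        ,  0.        ,  0.        ,  1.        ]])}
{'intrinsics': array([[401.09146645,   0.        , 317.98762107],
       [  0.        , 401.09146645, 239.64347351],
       [  0.        ,   0.        ,   1.        ]]), 'hand_eye': array([[-5.37952211e-04,  9.57604048e-01
[... 273 characters left out ...]

         1.00000000e+00]])}
{'time': 0.1, 'q': array([-1.54311639e+00,  1.58967702e-01,  1.59811305e+00,  4.58483737e-06,
        1.38616159e+00, -2.10089732e-01]), 'qd': array([ 0.00101176, -0.00250434, -0.00368646, -0.0002066 , -0.00021193,
       -0.00114156]), 'tau': array([-1.84287451e-04, -3.96991038e+01, -3.32337034e+01, -2.52796945e-04,
        4.16578274e-03, -2.44093428e-06]), 'ee_pos': array([ 0.13540533, -0.55831546,  0.24912223]), 'orientation': array([-3.13998018e+00, -3.48444348e-04,  2.37768545e-01]), 'wrist_force': array([ 0.66441285, -0.01732644, -0.74334434]), 'torque': array([ 0.02160219,  0.00559587, -0.05072058]), 'finger_force': 0.0, 'finger_gap': 0.08552157058039898}
```

View pics/top0.png

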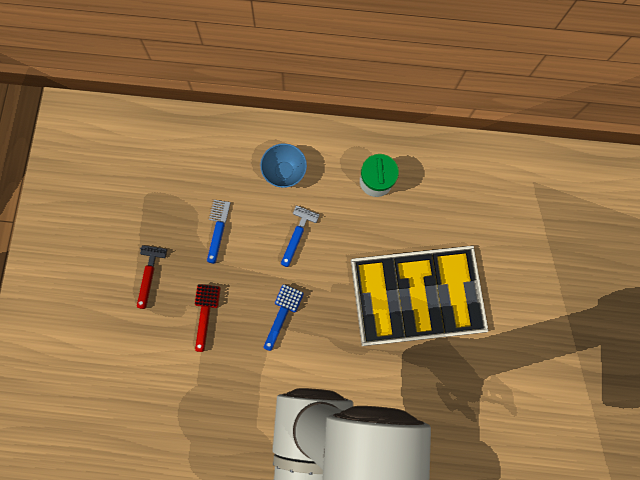

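View pics/side0.png

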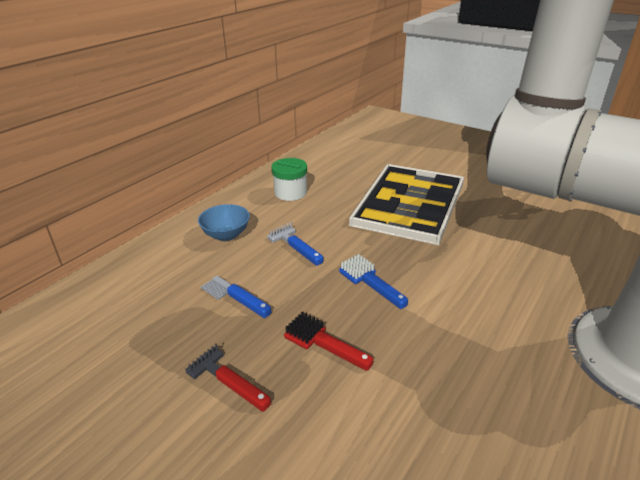

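The top view shows the blue comb at (218,230), rake at (298,235) and brush at (283,315). The red pair is at (148,275) and (205,315). The tray is at (420,295), with its heads up in the image and the pockets running comb, rake, brush from left to right. Next I measure.

```bash
cat > h.py <<'E'
import numpy as np, cv2
from rig import ctrl, grab_frame, get_calibration
from scipy.spatial.transform import Rotation as R
def grab(n):
    s=ctrl.sense(); c=get_calibration(n); im=grab_frame(n)
    if n=="wrist":
        T=np.eye(4);T[:3,:3]=R.from_euler("xyz",s["orientation"]).as_matrix();T[:3,3]=s["ee_pos"];P=T@c["hand_eye"]
    else: P=c["pose"]
    return im,c["intrinsics"],P
def cast(px,K,P,z):
    px=np.atleast_2d(px).astype(float)
    d=np.c_[(px[:,0]-K[0,2])/K[0,0],-(px[:,1]-K[1,2])/K[1,1],-np.ones(len(px))]@P[:3,:3].T
    o=P[:3,3]; return (o+d*((z-o[2])/d[:,2])[:,None])[:,:2]
def blobs(mask,amin):
    mask=cv2.morphologyEx(mask.astype(np.uint8),cv2.MORPH_CLOSE,np.ones((3,3)))
    cs,_=cv2.findContours(mask,cv2.RETR_EXTERNAL,cv2.CHAIN_APPROX_NONE)
    return sorted([c[:,0] for c in cs if cv2.contourArea(c)>amin],key=lambda c:-cv2.contourArea(c))
def rect(pts):
    (c,(w,h),a)=cv2.minAreaRect((pts*1000).astype(np.float32))
    if w<h: w,h,a=h,w,a+90
    a=(a+90)%180-90
    return np.round(c,1),round(w,1),round(h,1),round(a,1)
def hsv(im): return cv2.cvtColor(im,cv2.COLOR_RGB2HSV)
def blue(im): h=hsv(im);return (h[...,0]>105)&(h[...,0]<128)&(h[...,1]>180)&(h[...,2]>60)
def yellow(im): h=hsv(im);return (h[...,0]>18)&(h[...,0]<32)&(h[...,1]>200)&(h[...,2]>120)
def black(im): return im.max(2)<45
def report(n):
    im,K,P=grab(n)
    for c in blobs(blue(im),80): print("blue",c.mean(0).round(),*rect(cast(c,K,P,.018)))
    for c in blobs(yellow(im),80): print("yel",c.mean(0).round(),*rect(cast(c,K,P,.012)))
    return im,K,P
E
python3 - <<'E'
from h import *
im,K,P=report("top"); report("side")
print(cast([[353,259],[473,246],[488,330],[363,345]],K,P,.022).round(3))
E
```

```text
blue [283. 314.] [433.3  94.5] 148.5 52.2 -15.7
blue [215. 242.] [594.5 264.9] 99.2 19.3 -5.5
blue [292. 246.] [603.5  86.7] 99.6 18.6 -16.2
yel [456. 287.] [ 542.  -302.2] 166.2 65.8 12.1
yel [377. 297.] [ 501.7 -116.4] 166.5 53.6 12.4
yel [418. 292.] [ 520.  -215.4] 160.3 72.5 12.8
blue [374. 285.] [431.7 102.4] 149.6 52.5 -7.6
blue [250. 301.] [593.1 270.8] 105.9 25.0 -5.4
blue [306. 250.] [602.   93.2] 108.6 25.8 -16.6
[[ 0.587 -0.057]
 [ 0.647 -0.332]
 [ 0.457 -0.374]
 [ 0.394 -0.097]]
```

```bash
cat >> h.py <<'E'
def go(x,y,z,yaw):
    "shift and turn in tool axes from the measured pose to a tool-down pose (m, deg)"
    s=ctrl.sense(); A=R.from_euler("xyz",s["orientation"]); yaw=np.radians(yaw)
    B=R.from_euler("xyz",[np.pi,0,yaw])
    d=A.inv().apply(np.array([x,y,z])-s["ee_pos"]); r=(A.inv()*B).as_rotvec()
    print("t",round(s["time"],2),"d",d.round(4),"r",r.round(4),"rows",np.ceil(max(np.linalg.norm(d)/.0417,np.linalg.norm(r)/.125)))
E
python3 -c "
from h import *
go(.54,-.21,.3,12)"
```

```text
t 0.2 d [ 0.4753 -0.2435 -0.0502] r [-0.0011 -0.0002  0.0283] rows 13.0
```

```bash
r='[0.085,0.36,-0.18,-0.05,0,0,0.028]'; python3 drive.py '[[0.085,0.2,-0.1,-0.05,0,0,0.028],[0.085,0.2,-0.1,-0.05,0,0,0.028],[0.085,0.2,-0.1,-0.05,0,0,0.028],[0.085,0.2,-0.1,-0.05,0,0,0.028],[0.085,0.36,-0.18,-0.05,0,0,0.028],[0.085,0.36,-0.18,-0.05,0,0,0.028],[0.085,0.36,-0.18,-0.05,0,0,0.028],[0.085,0.36,-0.18,-0.05,0,0,0.028],[0.085,0.36,-0.18,-0.05,0,0,0.028],[0.085,0.36,-0.18,-0.05,0,0,0.028]]' 40; python3 -c "
from h import *
go(.54,-.21,.3,12)"
python3 drive.py '[[0.085,0.11,-0.06,0,0,0,0],[0.085,0.11,-0.06,0,0,0,0],[0.085,0.11,-0.06,0,0,0,0],[0.085,0.11,-0.06,0,0,0,0],[0.085,0.11,-0.06,0,0,0,0],[0.085,0.11,-0.06,0,0,0,0]]'; python3 - <<'E'
from h import *
im,K,P=report("wrist"); cv2.imwrite("pics/w1.png",im[:,:,::-1])
go(.60,.065,.25,-16)
E
```

```text
time: 1.53
ee_pos: [0.5377, -0.2175, 0.2996]
orientation: [-3.141, 0.001, 0.21]
wrist_force: [0.0, -0.2, 0.7]
finger_gap: 0.085
finger_force: 0.0
blue [18. 32.] [620.3  80.6] 69.9 18.3 -17.2
blue [ 10. 241.] [416.1  91.7] 90.0 14.4 -15.9
t 1.58 d [ 0.1201 -0.264   0.0497] r [2.000e-04 8.000e-04 4.882e-01] rows 8.0
```

View pics/w1.png

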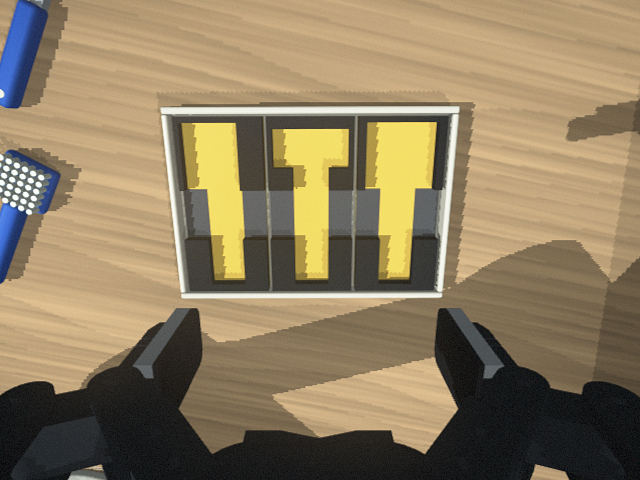

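The wrist view shows the three pockets: comb at (215,200), rake at (311,203), brush at (398,200). Finger gaps are grey at rows 190–237. I'll loosen the yellow mask and re-measure.

```bash
sed -i 's/(h\[...,0\]>18)&(h\[...,0\]<32)&(h\[...,1\]>200)/(h[...,0]>21)\&(h[...,0]<32)\&(h[...,1]>140)/' h.py; python3 - <<'E'
from h import *
im,K,P=report("wrist")
m=cv2.inRange(hsv(im),(0,0,195),(180,40,255))
for c in blobs(m,300)[:1]:
    print(c.min(0),c.max(0),*rect(cast(c,K,P,.022)))
E
```

```text
blue [ 10. 240.] [416.4  91.8] 89.8 14.3 -17.1
blue [14. 34.] [622.1  82.1] 64.9 14.8 -17.1
yel [397. 192.] [ 543.4 -300.5] 165.5 68.3 12.4
yel [310. 192.] [ 521.5 -213.9] 158.9 75.0 13.1
yel [218. 196.] [ 503.4 -116.2] 165.5 54.6 13.8
[160 106] [458 297] [ 522.5 -212.6] 283.1 197.4 -77.8
```

```bash
python3 drive.py '[[0.085,0.12,-0.264,0.05,0,0,0.488],[0.085,0.12,-0.264,0.05,0,0,0.488],[0.085,0.12,-0.264,0.05,0,0,0.488],[0.085,0.12,-0.264,0.05,0,0,0.488],[0.085,0.12,-0.264,0.05,0,0,0.488],[0.085,0.12,-0.264,0.05,0,0,0.488],[0.085,0.12,-0.264,0.05,0,0,0.488],[0.085,0.12,-0.264,0.05,0,0,0.488],[0.085,0.12,-0.264,0.05,0,0,0.488],[0.085,0.12,-0.264,0.05,0,0,0.488]]'; python3 - <<'E'
from h import *
im,K,P=report("wrist"); cv2.imwrite("pics/w2.png",im[:,:,::-1])
E
```

```text
time: 2.47
ee_pos: [0.6002, 0.0646, 0.25]
orientation: [3.141, 0.0, -0.279]
wrist_force: [0.2, 0.1, -0.3]
finger_gap: 0.0845
finger_force: 0.0
yel [530. 238.] [ 503.2 -115.2] 160.7 52.3 12.2
yel [621. 184.] [ 529.8 -189.4] 147.3 56.4 -3.0
```

View pics/w2.png

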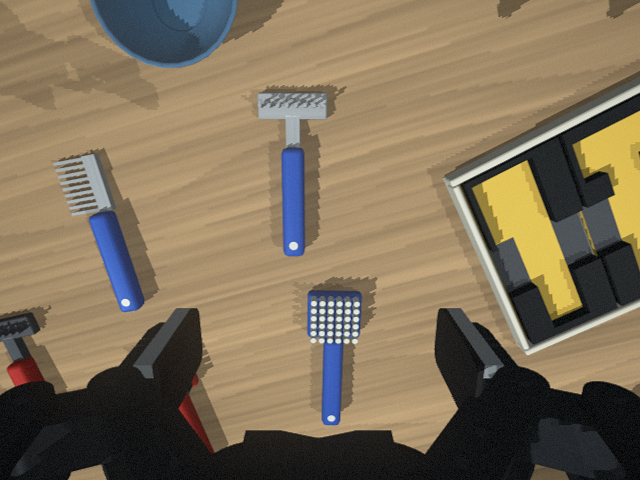

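The wrist view shows rake at (292,180), comb at (105,235) with teeth to the left (+y, as needed), and brush at (333,360). The blue mask is too strict here.

```bash
sed -i 's/(h\[...,1\]>180)&(h\[...,2\]>60)/(h[...,1]>140)\&(h[...,2]>50)/;s/(h\[...,0\]>105)/(h[...,0]>108)/' h.py; python3 - <<'E'
from h import *
im,K,P=report("wrist"); print(hsv(im)[200,292],hsv(im)[390,332])
w=cast([[292,152],[292,250],[332,348],[332,415],[334,296],[110,298]],K,P,.02);print(w.round(4))
E
```

```text
blue [292. 203.] [607.5  86.5] 96.8 18.4 -16.7
blue [115. 263.] [598.  262.3] 97.2 22.7 -5.3
blue [331. 366.] [430.5  98.5] 132.4 18.6 -17.0
yel [529. 239.] [ 502.8 -114.9] 161.1 52.3 12.2
yel [620. 185.] [ 528.5 -189.7] 151.2 57.3 -3.1
[112 173 183] [111 168 187]
[[0.6514 0.0726]
 [0.5665 0.0988]
 [0.457  0.0907]
 [0.3795 0.1122]
 [0.5111 0.0738]
 [0.5685 0.2807]]
```

```bash
python3 -c "
from h import *
go(.625,.0813,.0225,-16.6)"
```

```text
t 2.57 d [ 0.0185 -0.0239  0.228 ] r [ 0.0005 -0.0007  0.0092] rows 6.0
```

```bash
python3 drive.py '[[0.06,0.0185,-0.024,0.05,0,0,0.009],[0.06,0.0185,-0.024,0.09,0,0,0.009],[0.06,0.0185,-0.024,0.13,0,0,0.009],[0.06,0.0185,-0.024,0.17,0,0,0.009],[0.06,0.0185,-0.024,0.195,0,0,0.009],[0.06,0.0185,-0.024,0.21,0,0,0.009],[0.06,0.0185,-0.024,0.22,0,0,0.009],[0.06,0.0185,-0.024,0.228,0,0,0.009],[0.06,0.0185,-0.024,0.228,0,0,0.009],[0.06,0.0185,-0.024,0.228,0,0,0.009]]'
python3 drive.py '[[0.0,0,0,0,0,0,0],[0.0,0,0,0,0,0,0],[0.0,0,0,0,0,0,0],[0.0,0,0,0,0,0,0],[0.0,0,0,0,0,0,0],[0.0,0,0,0,0,0,0],[0.0,0,0,0,0,0,0],[0.0,0,0,0,0,0,0]]' 40
```

```text
time: 3.4
ee_pos: [0.626, 0.083, 0.0235]
orientation: [-3.141, -0.002, -0.288]
wrist_force: [-0.3, 0.2, 1.3]
finger_gap: 0.0601
finger_force: 0.0
time: 4.07
ee_pos: [0.6258, 0.0837, 0.0233]
orientation: [-3.141, -0.002, -0.287]
wrist_force: [-0.4, -0.1, 6.5]
finger_gap: 0.0193
finger_force: 40.0
```

```bash
python3 drive.py '[[0.0,0,0,-0.03,0,0,0],[0.0,0,0,-0.06,0,0,0],[0.0,0,0,-0.1,0,0,0],[0.0,0,0,-0.1,0,0,0],[0.0,0,0,-0.1,0,0,0],[0.0,0,0,-0.1,0,0,0]]'; python3 - <<'E'
from h import *
im,K,P=grab("wrist"); cv2.imwrite("pics/w3.png",im[:,:,::-1])
go(.5178,-.2152,.12,12.2)
E
```

```text
time: 4.57
ee_pos: [0.6241, 0.0838, 0.1212]
orientation: [3.141, 0.001, -0.287]
wrist_force: [-0.4, -0.8, -1.4]
finger_gap: 0.0191
finger_force: 39.4
t 4.62 d [-0.0165  0.3167  0.0004] r [-1.000e-04  3.500e-03 -5.001e-01] rows 8.0
```

View pics/w3.png

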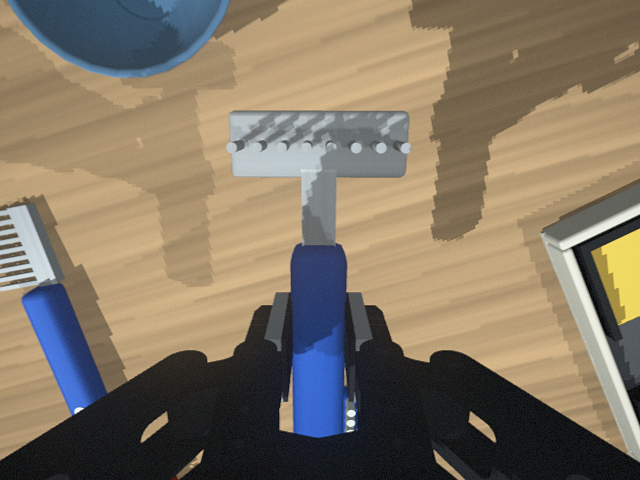

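The rake is held straight, with its head at rows 110–177 and the handle front edge at row ~245. Next I find its offset along the tool axis.

```bash
python3 - <<'E'
from h import *
im,K,P=grab("wrist"); s=ctrl.sense()
A=R.from_euler("xyz",s["orientation"])
for px,dz in (([319,246],-.006),([319,112],-.013),([319,175],-.013)):
    w=np.r_[cast(px,K,P,s["ee_pos"][2]+dz)[0],s["ee_pos"][2]+dz]; print(A.inv().apply(w-s["ee_pos"]).round(4))
E
```

```text
[0.0331 0.     0.0059]
[0.0762 0.     0.0127]
[0.056  0.     0.0128]
```

```bash
python3 drive.py '[[0.0,-0.0165,0.317,0,0,0,-0.5],[0.0,-0.0165,0.317,0,0,0,-0.5],[0.0,-0.0165,0.317,0,0,0,-0.5],[0.0,-0.0165,0.317,0,0,0,-0.5],[0.0,-0.0165,0.317,0,0,0,-0.5],[0.0,-0.0165,0.317,0,0,0,-0.5],[0.0,-0.0165,0.317,0,0,0,-0.5],[0.0,-0.0165,0.317,0,0,0,-0.5],[0.0,-0.0165,0.317,0,0,0,-0.5],[0.0,-0.0165,0.317,0,0,0,-0.5]]'; python3 - <<'E'
from h import *
im,K,P=grab("wrist"); cv2.imwrite("pics/w4.png",im[:,:,::-1])
go(.5168,-.2152,.034,12.2)
E
```

```text
time: 5.5
ee_pos: [0.5176, -0.2167, 0.1204]
orientation: [-3.139, 0.002, 0.209]
wrist_force: [1.1, 0.8, -1.4]
finger_gap: 0.0191
finger_force: 39.6
t 5.55 d [-0.0012 -0.0001  0.0865] r [-0.0027  0.0017 -0.0018] rows 3.0
```

View pics/w4.png

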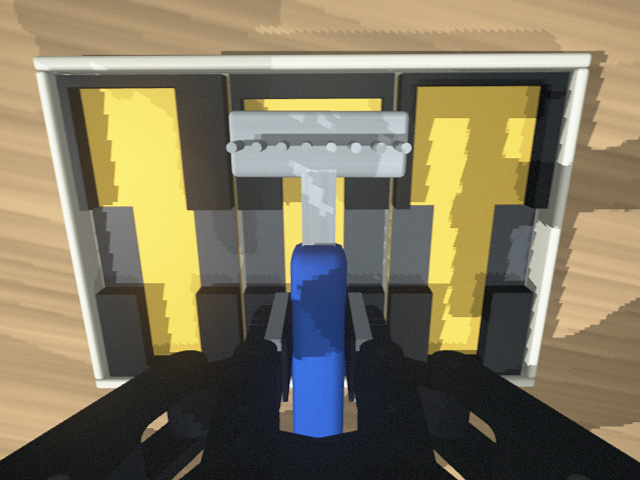

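```bash
python3 - <<'E'
from h import *
im,K,P=grab("wrist"); s=ctrl.sense()
A=R.from_euler("xyz",s["orientation"]); print(s["ee_pos"])
for px,z in (([243,97],.021),([383,97],.021),([230,75],.021),([397,75],.021),([236,207],.021),([387,207],.021),([236,287],.021),([389,287],.021)):
    w=np.r_[cast(px,K,P,z)[0],z]; print(px,A.inv().apply(w-s["ee_pos"]).round(4))
E
```

```text
[ 0.51855551 -0.21450521  0.12064964]
[243, 97] [ 0.0843 -0.0383  0.0996]
[383, 97] [0.0841 0.0346 0.0994]
[230, 75] [ 0.095  -0.0444  0.0996]
[397, 75] [0.0948 0.0413 0.0994]
[236, 207] [ 0.0259 -0.0455  0.0997]
[387, 207] [0.0257 0.0395 0.0995]
[236, 287] [-0.0229 -0.0485  0.0998]
[389, 287] [-0.023   0.043   0.0996]
```

```bash
python3 drive.py '[[0.0,0,-0.002,0.03,0,0,0],[0.0,0,-0.002,0.05,0,0,0],[0.0,0,-0.002,0.06,0,0,0],[0.0,0,-0.002,0.07,0,0,0],[0.0,0,-0.002,0.078,0,0,0],[0.0,0,-0.002,0.082,0,0,0],[0.0,0,-0.002,0.086,0,0,0],[0.0,0,-0.002,0.086,0,0,0],[0.0,0,-0.002,0.086,0,0,0]]'
```

```text
time: 6.35
ee_pos: [0.5191, -0.2139, 0.0366]
orientation: [3.141, -0.001, 0.213]
wrist_force: [-0.1, 0.1, -0.5]
finger_gap: 0.0188
finger_force: 39.6
```

```bash
python3 drive.py '[[0.0,0,0,0.003,0,0,0],[0.0,0,0,0.003,0,0,0],[0.0,0,0,0.003,0,0,0],[0.0,0,0,0.003,0,0,0]]'; python3 drive.py '[[0.03,0,0,0,0,0,0],[0.04,0,0,0,0,0,0],[0.04,0,0,0,0,0,0],[0.04,0,0,0,0,0,0],[0.04,0,0,0,0,0,0]]'
```

```text
time: 6.68
ee_pos: [0.5188, -0.2138, 0.0332]
orientation: [3.141, -0.0, 0.213]
wrist_force: [0.1, -0.1, -1.7]
finger_gap: 0.0188
finger_force: 39.6
time: 7.1
ee_pos: [0.5188, -0.2137, 0.0331]
orientation: [3.141, -0.0, 0.213]
wrist_force: [-0.2, 0.7, -0.8]
finger_gap: 0.0401
finger_force: 0.0
```

Next I lift and look.

```bash
python3 drive.py '[[0.04,0,0,-0.03,0,0,0],[0.04,0,0,-0.07,0,0,0],[0.05,0,0,-0.11,0,0,0],[0.06,0,0,-0.15,0,0,0],[0.06,0,0,-0.2,0,0,0],[0.06,0,0,-0.2,0,0,0],[0.06,0,0,-0.2,0,0,0]]'; python3 - <<'E'
from h import *
im,K,P=grab("wrist"); cv2.imwrite("pics/w5.png",im[:,:,::-1])
go(.436,.085,.23,-16.5)
E
```

```text
time: 7.68
ee_pos: [0.5208, -0.215, 0.2379]
orientation: [3.135, -0.006, 0.213]
wrist_force: [0.7, -0.6, -0.8]
finger_gap: 0.0603
finger_force: 0.0
t 7.73 d [-0.0184 -0.31    0.0036] r [ 0.0019 -0.003   0.5008] rows 8.0
```

View pics/w5.png

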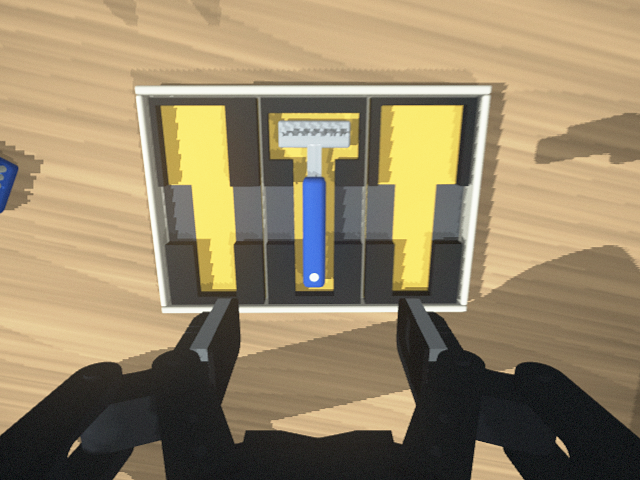

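The rake lies in its pocket: head at (314,134) in the T slot, handle down to (314,280). Next, the brush.

```bash
python3 drive.py '[[0.06,-0.0184,-0.31,0.0036,0,0,0.5],[0.06,-0.0184,-0.31,0.0036,0,0,0.5],[0.06,-0.0184,-0.31,0.0036,0,0,0.5],[0.06,-0.0184,-0.31,0.0036,0,0,0.5],[0.06,-0.0184,-0.31,0.0036,0,0,0.5],[0.06,-0.0184,-0.31,0.0036,0,0,0.5],[0.06,-0.0184,-0.31,0.0036,0,0,0.5],[0.06,-0.0184,-0.31,0.0036,0,0,0.5],[0.06,-0.0184,-0.31,0.0036,0,0,0.5],[0.06,-0.0184,-0.31,0.0036,0,0,0.5]]'; python3 - <<'E'
from h import *
im,K,P=report("wrist"); cv2.imwrite("pics/w6.png",im[:,:,::-1])
E
```

```text
time: 8.57
ee_pos: [0.4336, 0.0863, 0.227]
orientation: [3.14, 0.004, -0.285]
wrist_force: [0.8, 0.3, -0.8]
finger_gap: 0.0599
finger_force: 0.0
blue [40. 73.] [595.8 260.5] 98.3 26.0 -5.3
blue [307. 221.] [420.8 100.8] 113.6 20.3 -18.2
blue [332. 147.] [480.   62.7] 46.3 12.8 -15.5
blue [278. 144.] [492.6 100.1] 43.2 9.7 -17.6
yel [554.  63.] [ 488.  -118.7] 134.9 50.0 12.1
```

View pics/w6.png

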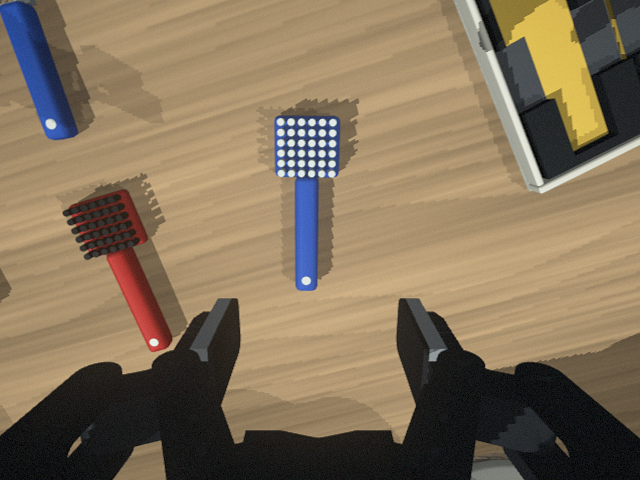

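The brush is aligned with the tool: head at (308,147), handle from (306,180) to (306,290).

```bash
python3 - <<'E'
from h import *
im,K,P=grab("wrist")
w=cast([[308,180],[306.5,288]],K,P,.018);print(w.round(4))
u=w[0]-w[1];u/=np.linalg.norm(u);print(np.degrees(np.arctan2(u[1],u[0])),np.linalg.norm(w[0]-w[1]))
o=w.mean(0)+u*.020;print(o)
go(*o,.0225,-17)
E
```

```text
[[0.4604 0.0863]
 [0.3681 0.1157]]
-17.645572818990676 0.09682362917452955
[0.43332402 0.09494791]
t 8.67 d [-0.0037 -0.0095  0.2054] r [0.001  0.0026 0.0091] rows 5.0
```

```bash
python3 drive.py '[[0.06,-0.003,-0.0095,0.04,0,0,0.007],[0.06,-0.003,-0.0095,0.08,0,0,0.007],[0.06,-0.003,-0.0095,0.12,0,0,0.007],[0.06,-0.003,-0.0095,0.15,0,0,0.007],[0.06,-0.003,-0.0095,0.175,0,0,0.007],[0.06,-0.003,-0.0095,0.19,0,0,0.007],[0.06,-0.003,-0.0095,0.2,0,0,0.007],[0.06,-0.003,-0.0095,0.205,0,0,0.007],[0.06,-0.003,-0.0095,0.205,0,0,0.007],[0.06,-0.003,-0.0095,0.205,0,0,0.007]]'
python3 drive.py '[[0.0,0,0,0,0,0,0],[0.0,0,0,0,0,0,0],[0.0,0,0,0,0,0,0],[0.0,0,0,0,0,0,0],[0.0,0,0,0,0,0,0],[0.0,0,0,0,0,0,0],[0.0,0,0,0,0,0,0],[0.0,0,0,0,0,0,0]]' 40
python3 drive.py '[[0.0,0,0,-0.03,0,0,0],[0.0,0,0,-0.06,0,0,0],[0.0,0,0,-0.1,0,0,0],[0.0,0,0,-0.1,0,0,0],[0.0,0,0,-0.1,0,0,0],[0.0,0,0,-0.1,0,0,0]]'; python3 - <<'E'
from h import *
im,K,P=grab("wrist"); cv2.imwrite("pics/w7.png",im[:,:,::-1])
go(.5368,-.3015,.12,12.2)
E
```

```text
time: 9.5
ee_pos: [0.4359, 0.095, 0.025]
orientation: [-3.141, -0.001, -0.295]
wrist_force: [0.0, -0.3, 0.9]
finger_gap: 0.06
finger_force: 0.0
time: 10.17
ee_pos: [0.436, 0.0954, 0.0254]
orientation: [-3.141, -0.002, -0.294]
wrist_force: [-1.4, 0.2, 7.5]
finger_gap: 0.0191
finger_force: 40.0
time: 10.67
ee_pos: [0.4346, 0.0955, 0.124]
orientation: [3.141, 0.001, -0.294]
wrist_force: [0.1, 0.1, -1.6]
finger_gap: 0.0188
finger_force: 39.4
t 10.72 d [0.2136 0.3501 0.0028] r [-1.00e-04  2.60e-03 -5.07e-01] rows 10.0
```

View pics/w7.png

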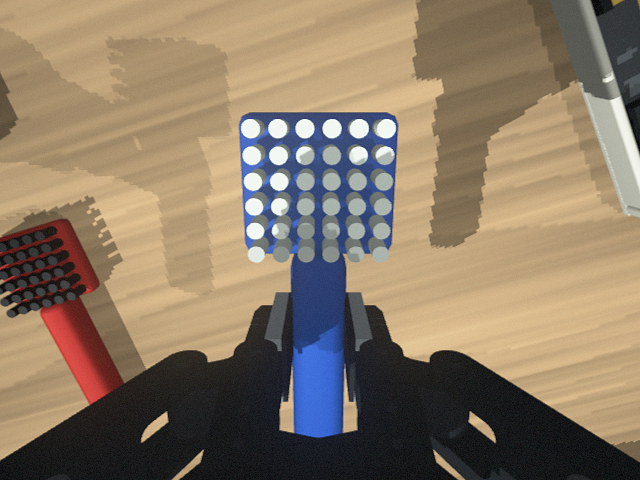

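The brush is held straight with its head front at row 113, so the TCP sits about 6 mm forward of its origin. I'll correct for that.

```bash
python3 drive.py '[[0.0,0.22,0.3465,0,0,0,-0.507],[0.0,0.22,0.3465,0,0,0,-0.507],[0.0,0.22,0.3465,0,0,0,-0.507],[0.0,0.22,0.3465,0,0,0,-0.507],[0.0,0.22,0.3465,0,0,0,-0.507],[0.0,0.22,0.3465,0,0,0,-0.507],[0.0,0.22,0.3465,0,0,0,-0.507],[0.0,0.22,0.3465,0,0,0,-0.507],[0.0,0.22,0.3465,0,0,0,-0.507],[0.0,0.22,0.3465,0,0,0,-0.507]]'; python3 drive.py '[[0.0,0,0,0,0,0,0],[0.0,0,0,0,0,0,0]]'; python3 - <<'E'
from h import *
im,K,P=grab("wrist"); cv2.imwrite("pics/w8.png",im[:,:,::-1])
go(.544,-.300,.035,12.2)
E
```

```text
time: 11.55
ee_pos: [0.5404, -0.2878, 0.1217]
orientation: [-3.138, 0.003, 0.212]
wrist_force: [0.5, 0.1, -0.1]
finger_gap: 0.0188
finger_force: 39.4
time: 11.72
ee_pos: [0.5404, -0.2879, 0.1217]
orientation: [-3.138, 0.002, 0.21]
wrist_force: [-0.6, 1.3, -0.8]
finger_gap: 0.0189
finger_force: 39.5
t 11.77 d [0.001  0.0146 0.0868] r [-0.0039  0.0027 -0.0014] rows 3.0
```

View pics/w8.png

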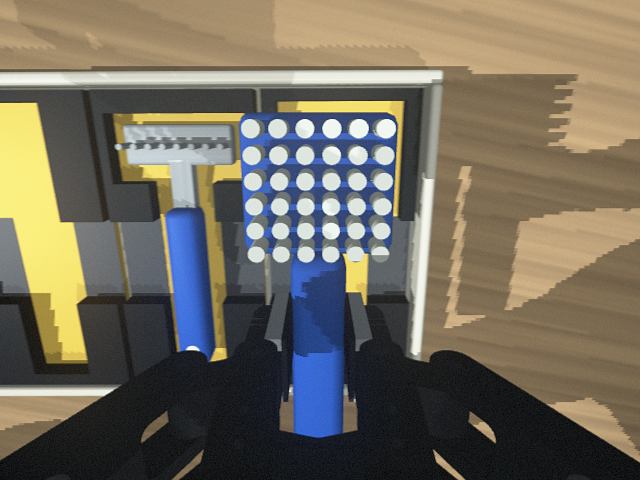

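The brush is 13–14 mm short sideways: the recess centre is at column 341 and the tool axis at 318. I'll shift before descending.

```bash
python3 drive.py '[[0.0,0,0.0137,0,0.004,-0.003,0],[0.0,0,0.0137,0,0.004,-0.003,0],[0.0,0,0.0137,0,0.004,-0.003,0]]'; python3 - <<'E'
from h import *
im,K,P=grab("wrist"); cv2.imwrite("pics/w9.png",im[:,:,::-1]); s=ctrl.sense()
A=R.from_euler("xyz",s["orientation"]); print(s["ee_pos"])
y=yellow(im)[95:112]; c=[np.flatnonzero(r[200:500]) for r in y]; print([(r.min()+200,r.max()+200) if len(r) else 0 for r in c][::3])
w=yellow(im)[:200,250:400].any(1); print("first row",np.flatnonzero(w)[:1])
for px in ([np.min(c[5])+200,100],[np.max(c[5])+200,100]):
    q=np.r_[cast(px,K,P,.021)[0],.021]; print(px,A.inv().apply(q-s["ee_pos"]).round(4))
E
```

```text
time: 12.02
ee_pos: [0.5439, -0.2985, 0.1235]
orientation: [-3.136, 0.004, 0.213]
wrist_force: [1.5, -0.0, -0.2]
finger_gap: 0.0188
finger_force: 39.6
[ 0.54392184 -0.2983517   0.12372454]
[0, 0, 0, (np.int64(262), np.int64(384)), (np.int64(263), np.int64(384)), (np.int64(265), np.int64(384))]
first row [103]Traceback (most recent call last):
  File "<stdin>", line 6, in <module>
    return _wrapreduction(a, np.minimum, 'min', axis, None, out,
                          keepdims=keepdims, initial=initial, where=where)
    return ufunc.reduce(obj, axis, dtype, out, **passkwargs)
           ~~~~~~~~~~~~^^^^^^^^^^^^^^^^^^^^^^^^^^^^^^^^^^^^^
ValueError: zero-size array to reduction operation minimum which has no identity
```

```bash
python3 -c "
from h import *
go(.544,-.300,.0355,12.2)"
python3 drive.py '[[0.0,0,0.0017,0.03,-0.006,0.004,0],[0.0,0,0.0017,0.05,-0.006,0.004,0],[0.0,0,0.0017,0.06,-0.006,0.004,0],[0.0,0,0.0017,0.068,-0.006,0.004,0],[0.0,0,0.0017,0.075,-0.006,0.004,0],[0.0,0,0.0017,0.08,-0.006,0.004,0],[0.0,0,0.0017,0.085,-0.006,0.004,0],[0.0,0,0.0017,0.085,-0.006,0.004,0],[0.0,0,0.0017,0.085,-0.006,0.004,0]]'
```

```text
t 12.07 d [0.0001 0.0021 0.0882] r [-0.0056  0.0039  0.0008] rows 3.0
time: 12.82
ee_pos: [0.5446, -0.3015, 0.0397]
orientation: [3.139, -0.001, 0.213]
wrist_force: [0.3, -0.0, -0.2]
finger_gap: 0.0189
finger_force: 39.6
```

```bash
python3 drive.py '[[0.0,0,0,0.002,0,0,0],[0.0,0,0,0.0045,0,0,0],[0.0,0,0,0.0045,0,0,0],[0.0,0,0,0.0045,0,0,0],[0.0,0,0,0.0045,0,0,0]]'; python3 drive.py '[[0.03,0,0,0,0,0,0],[0.04,0,0,0,0,0,0],[0.04,0,0,0,0,0,0],[0.04,0,0,0,0,0,0],[0.04,0,0,0,0,0,0]]';python3 drive.py '[[0.04,0,0,-0.03,0,0,0],[0.04,0,0,-0.07,0,0,0],[0.05,0,0,-0.11,0,0,0],[0.06,0,0,-0.15,0,0,0],[0.06,0,0,-0.2,0,0,0],[0.06,0,0,-0.2,0,0,0],[0.06,0,0,-0.2,0,0,0]]'; python3 - <<'E'
from h import *
im,K,P=grab("wrist"); cv2.imwrite("pics/w10.png",im[:,:,::-1])
go(.600,.25,.23,-5.3)
E
```

```text
time: 13.23
ee_pos: [0.5444, -0.3014, 0.035]
orientation: [3.139, -0.001, 0.213]
wrist_force: [0.2, -0.9, -0.3]
finger_gap: 0.0192
finger_force: 39.6
time: 13.65
ee_pos: [0.5444, -0.3014, 0.035]
orientation: [3.14, -0.001, 0.213]
wrist_force: [-1.0, -0.1, 0.7]
finger_gap: 0.0404
finger_force: 0.0
time: 14.23
ee_pos: [0.5461, -0.3026, 0.2402]
orientation: [3.132, -0.007, 0.213]
wrist_force: [0.2, -0.4, -0.5]
finger_gap: 0.0598
finger_force: 0.0
t 14.28 d [ 0.1705 -0.5275  0.0045] r [ 0.0043 -0.0039  0.3053] rows 14.0
```

View pics/w10.png

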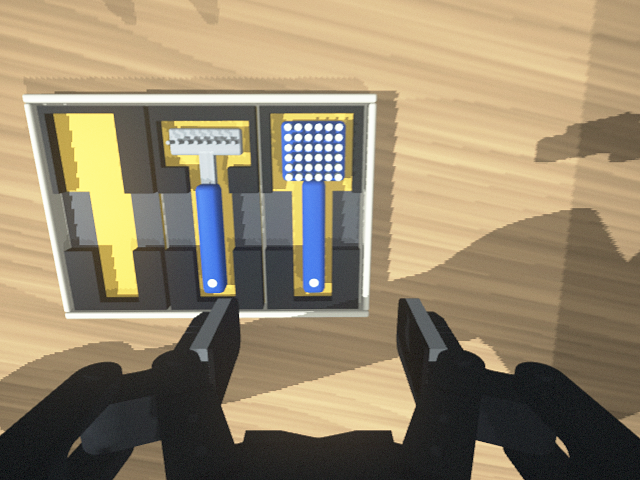

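Rake (at 210,215) and brush (at 313,205) are both in their pockets. The comb is next.

```bash
python3 drive.py '[[0.06,0.13,-0.40,0,0.004,-0.004,0.305],[0.06,0.13,-0.40,0,0.004,-0.004,0.305],[0.06,0.13,-0.40,0,0.004,-0.004,0.305],[0.06,0.13,-0.40,0,0.004,-0.004,0.305],[0.06,0.13,-0.40,0,0.004,-0.004,0.305],[0.06,0.13,-0.40,0,0.004,-0.004,0.305],[0.06,0.13,-0.40,0,0.004,-0.004,0.305],[0.06,0.13,-0.40,0,0.004,-0.004,0.305],[0.06,0.13,-0.40,0,0.004,-0.004,0.305],[0.06,0.13,-0.40,0,0.004,-0.004,0.305]]'; python3 -c "
from h import *
go(.600,.25,.23,-5.3)"
```

```text
time: 15.12
ee_pos: [0.5845, 0.1148, 0.2308]
orientation: [-3.14, 0.008, -0.092]
wrist_force: [0.5, -0.9, 0.2]
finger_gap: 0.0601
finger_force: 0.0
t 15.12 d [ 0.003 -0.136  0.001] r [-0.0012  0.0083  0.0003] rows 4.0
```

```bash
python3 drive.py '[[0.06,0.003,-0.136,0,0,0.008,0],[0.06,0.003,-0.136,0,0,0.008,0],[0.06,0.003,-0.136,0,0,0.008,0],[0.06,0.003,-0.136,0,0,0.008,0],[0.06,0.003,-0.136,0,0,0.008,0],[0.06,0.003,-0.136,0,0,0.008,0]]'; python3 - <<'E'
from h import *
im,K,P=grab("wrist")
for c in blobs(blue(im),300)[:3]:
    w=cast(c,K,P,.016); print(c.min(0),c.max(0),*rect(w))
cv2.imwrite("pics/w11.png",im[:,:,::-1])
E
```

```text
time: 15.62
ee_pos: [0.6006, 0.2475, 0.2317]
orientation: [3.141, -0.001, -0.091]
wrist_force: [-0.2, 0.5, 0.3]
finger_gap: 0.0599
finger_force: 0.0
[286 157] [308 267] [597.6 265.9] 97.2 18.6 -5.7
```

```bash
python3 -c "
from h import *
go(.6165,.264,.023,-5.6)"
```

```text
t 15.67 d [ 0.0134 -0.0188  0.2094] r [ 0.0001 -0.0018  0.005 ] rows 6.0
```

```bash
python3 drive.py '[[0.06,0.0134,-0.0188,0.04,0,0,0.005],[0.06,0.0134,-0.0188,0.08,0,0,0.005],[0.06,0.0134,-0.0188,0.12,0,0,0.005],[0.06,0.0134,-0.0188,0.15,0,0,0.005],[0.06,0.0134,-0.0188,0.175,0,0,0.005],[0.06,0.0134,-0.0188,0.19,0,0,0.005],[0.06,0.0134,-0.0188,0.2,0,0,0.005],[0.06,0.0134,-0.0188,0.209,0,0,0.005],[0.06,0.0134,-0.0188,0.209,0,0,0.005],[0.06,0.0134,-0.0188,0.209,0,0,0.005]]'
python3 drive.py '[[0.0,0,0,0,0,0,0],[0.0,0,0,0,0,0,0],[0.0,0,0,0,0,0,0],[0.0,0,0,0,0,0,0],[0.0,0,0,0,0,0,0],[0.0,0,0,0,0,0,0],[0.0,0,0,0,0,0,0],[0.0,0,0,0,0,0,0]]' 40
python3 drive.py '[[0.0,0,0,-0.03,0,0,0],[0.0,0,0,-0.06,0,0,0],[0.0,0,0,-0.1,0,0,0],[0.0,0,0,-0.1,0,0,0],[0.0,0,0,-0.1,0,0,0],[0.0,0,0,-0.1,0,0,0]]'; python3 - <<'E'
from h import *
im,K,P=grab("wrist"); cv2.imwrite("pics/w12.png",im[:,:,::-1])
go(.5005,-.1257,.12,12.2)
E
```

```text
time: 16.5
ee_pos: [0.6188, 0.2655, 0.0267]
orientation: [-3.139, -0.007, -0.098]
wrist_force: [-0.5, -0.3, -1.0]
finger_gap: 0.0605
finger_force: 0.0
time: 17.17
ee_pos: [0.6188, 0.266, 0.0269]
orientation: [-3.139, -0.007, -0.097]
wrist_force: [-0.2, 0.6, 5.3]
finger_gap: 0.0188
finger_force: 40.4
time: 17.67
ee_pos: [0.6168, 0.2654, 0.1248]
orientation: [-3.14, -0.004, -0.097]
wrist_force: [0.2, 0.1, -1.9]
finger_gap: 0.0188
finger_force: 39.6
t 17.72 d [-0.0771  0.4003  0.0032] r [-0.0004 -0.0018 -0.3101] rows 10.0
```

View pics/w12.png

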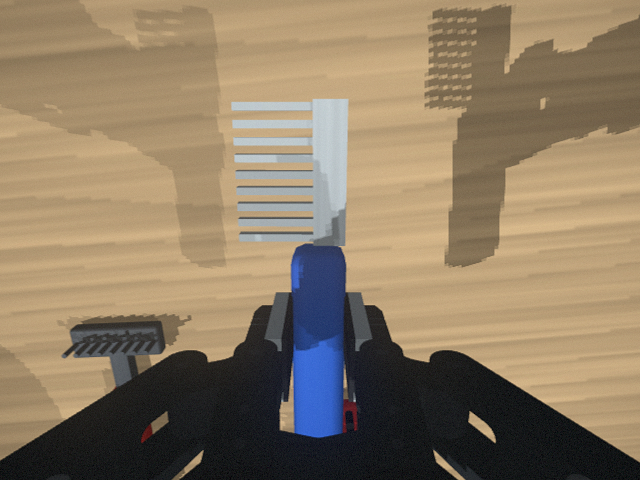

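The comb is held straight with its teeth to the left (+y), and its head front is at row 100.

```bash
python3 - <<'E'
from h import *
im,K,P=grab("wrist"); s=ctrl.sense(); A=R.from_euler("xyz",s["orientation"])
for px,dz in (([319,100],-.019),([319,100],-.013),([319,247],-.009)):
    w=np.r_[cast(px,K,P,s["ee_pos"][2]+dz)[0],s["ee_pos"][2]+dz]; print(A.inv().apply(w-s["ee_pos"]).round(4))
E
python3 drive.py '[[0.0,-0.077,0.4,0,0,0,-0.31],[0.0,-0.077,0.4,0,0,0,-0.31],[0.0,-0.077,0.4,0,0,0,-0.31],[0.0,-0.077,0.4,0,0,0,-0.31],[0.0,-0.077,0.4,0,0,0,-0.31],[0.0,-0.077,0.4,0,0,0,-0.31],[0.0,-0.077,0.4,0,0,0,-0.31],[0.0,-0.077,0.4,0,0,0,-0.31],[0.0,-0.077,0.4,0,0,0,-0.31],[0.0,-0.077,0.4,0,0,0,-0.31]]';  python3 -c "
from h import *
go(.5005,-.1257,.12,12.2)"
```

```text
[0.0801 0.0001 0.0191]
[0.0798 0.0001 0.0131]
[0.0318 0.0001 0.009 ]
time: 18.6
ee_pos: [0.4997, -0.1271, 0.1229]
orientation: [-3.14, -0.003, 0.212]
wrist_force: [1.1, -0.6, -1.7]
finger_gap: 0.0189
finger_force: 39.7
t 18.6 d [ 0.001  -0.0012  0.0029] r [-0.0016 -0.0027 -0.0012] rows 1.0
```

```bash
python3 - <<'E'
from h import *
im,K,P=grab("wrist"); cv2.imwrite("pics/w13.png",im[:,:,::-1])
go(.5005,-.1257,.038,12.2)
E
```

```text
t 18.65 d [ 0.0026 -0.0059  0.0851] r [ 0.0018 -0.0015 -0.0042] rows 3.0
```

View pics/w13.png

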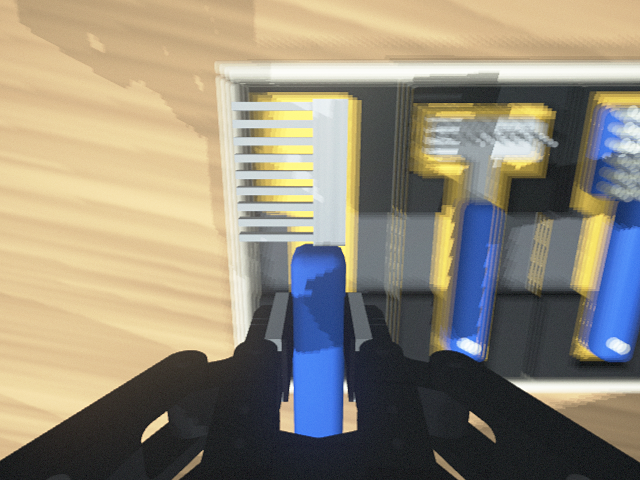

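The frame is blurred because the arm was still settling. I'll settle, nudge and measure.

```bash
python3 drive.py '[[0.0,0,0,0,0,0,0],[0.0,0,0,0,0,0,0],[0.0,0,0,0,0,0,0]]'; python3 - <<'E'
from h import *
im,K,P=grab("wrist"); cv2.imwrite("pics/w14.png",im[:,:,::-1]); s=ctrl.sense(); A=R.from_euler("xyz",s["orientation"])
y=yellow(im)
t=lambda px,z:A.inv().apply(np.r_[cast(px,K,P,z)[0],z]-s["ee_pos"]).round(4)[:2]
for r in (110,130,150,170): 
    c=np.flatnonzero(y[r,200:395])+200; print(r,c.min(),c.max(),t([c.min(),r],.015),t([c.max(),r],.015))
c=[np.flatnonzero(y[60:200,k])[0]+60 for k in (270,300,355)if y[60:200,k].any()];print(c,[t([300,k],.015) for k in c])
go(.5005,-.1257,.038,12.2)
E
```

```text
time: 18.9
ee_pos: [0.5015, -0.124, 0.1234]
orientation: [-3.14, -0.004, 0.214]
wrist_force: [1.1, 1.0, -0.9]
finger_gap: 0.0188
finger_force: 39.8
110 352 352 [0.0782 0.0188] [0.0782 0.0188]
130 269 352 [ 0.0676 -0.027 ] [0.0676 0.019 ]
150 257 351 [ 0.0568 -0.0342] [0.0567 0.0187]
170 351 351 [0.0456 0.019 ] [0.0456 0.019 ]
[np.int64(118)] [array([ 0.074 , -0.0097])]
t 18.95 d [-0.002   0.0018  0.0857] r [-0.0014 -0.0042  0.0014] rows 3.0
```

```bash
python3 drive.py '[[0.0,0,0.001,0.03,0,0,0],[0.0,0,0.001,0.05,0,0,0],[0.0,0,0.001,0.06,0,0,0],[0.0,0,0.001,0.068,0,0,0],[0.0,0,0.001,0.075,0,0,0],[0.0,0,0.001,0.08,0,0,0],[0.0,0,0.001,0.084,0,0,0],[0.0,0,0.001,0.084,0,0,0],[0.0,0,0.001,0.084,0,0,0]]'
```

```text
time: 19.7
ee_pos: [0.5029, -0.1262, 0.0409]
orientation: [3.141, -0.006, 0.213]
wrist_force: [0.3, -0.7, -0.2]
finger_gap: 0.0188
finger_force: 39.8
```

```bash
python3 drive.py '[[0.0,-0.001,0,0.002,0,0,0],[0.0,-0.001,0,0.0043,0,0,0],[0.0,-0.001,0,0.0043,0,0,0],[0.0,-0.001,0,0.0043,0,0,0],[0.0,-0.001,0,0.0043,0,0,0]]'; python3 drive.py '[[0.03,0,0,0,0,0,0],[0.04,0,0,0,0,0,0],[0.04,0,0,0,0,0,0],[0.04,0,0,0,0,0,0],[0.04,0,0,0,0,0,0]]';python3 drive.py '[[0.04,0,0,-0.03,0,0,0],[0.04,0,0,-0.07,0,0,0],[0.05,0,0,-0.11,0,0,0],[0.06,0.0,0.03,-0.15,0,0,0],[0.06,0.0,0.06,-0.2,0,0,0],[0.06,0.0,0.08,-0.2,0,0,0],[0.06,0.0,0.08,-0.2,0,0,0],[0.06,0.0,0.08,-0.2,0,0,0],[0.06,0.0,0.08,-0.2,0,0,0],[0.06,0.0,0.08,-0.2,0,0,0]]'; python3 - <<'E'
from h import *
im,K,P=grab("wrist"); cv2.imwrite("pics/w15.png",im[:,:,::-1])
cv2.imwrite("pics/s15.png",cv2.resize(grab_frame("side")[140:280,180:500,::-1],(800,350)))
E
```

```text
time: 20.12
ee_pos: [0.5016, -0.1263, 0.0362]
orientation: [-3.142, -0.005, 0.213]
wrist_force: [-0.1, 0.2, -0.3]
finger_gap: 0.0189
finger_force: 39.8
time: 20.53
ee_pos: [0.5017, -0.1262, 0.0363]
orientation: [-3.142, -0.006, 0.213]
wrist_force: [0.1, 0.2, -0.8]
finger_gap: 0.0401
finger_force: 0.0
time: 21.37
ee_pos: [0.5165, -0.2033, 0.2342]
orientation: [-3.139, -0.003, 0.213]
wrist_force: [-0.6, -0.4, -0.6]
finger_gap: 0.0599
finger_force: 0.0
```

View pics/w15.png

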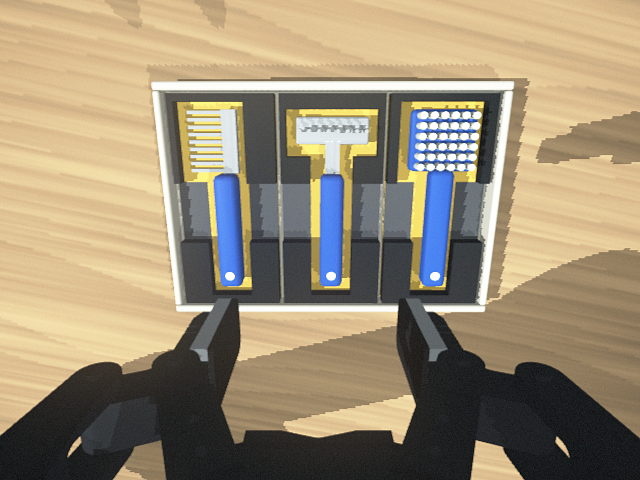

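View pics/s15.png

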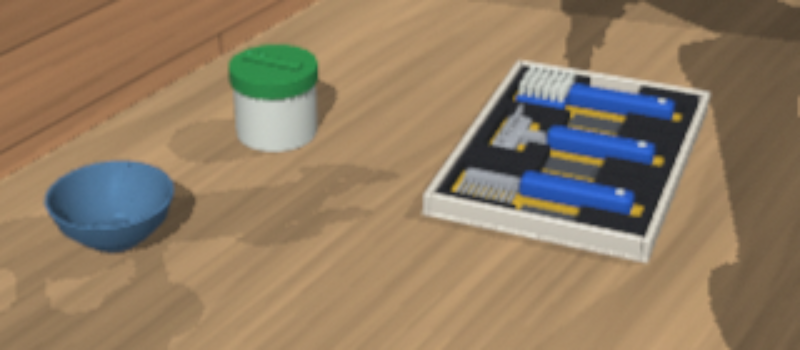

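All three tools lie in their own cut-outs: comb at (225,195), rake at (331,200), brush at (440,200). Yellow shows all around each one, and the bowl and tub are undisturbed, so I'm handing in.

```bash
python3 -c "
from rig import ctrl, grab_frame, get_calibration
print(ctrl.job_done())"
```

```text
the job is handed in; nothing more can be done
None
```

The rake, brush and comb each lie flat in their own cut-outs, heads at the head end. I handed the job in at about 21 s, and the red tools, bowl and tub were never touched.

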